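# Set the bench shaker's speed dial and start it

## Robot

A 6-joint arm with a two-finger parallel gripper is mounted at the origin on the work surface. World frame = base frame: x ahead of the robot, y to its left, z up, the work surface at z = 0. Lengths are in m, angles in rad, forces in N, time in s.
With the tool pointing down it reaches from about 0.375 to 0.75 m from the base axis. Payload 9 kg.
Tool frame: the origin (TCP) lies between the finger pads; the fingertips stand 14 mm ahead of it and the grasp point (between the pads) lies 5 mm behind it; z points along the fingers, y is the direction in which the jaws open and shut (so a half turn about z gives the same grasp; the last joint's range is limited). The gripper opens to 85 mm and grips with 20 to 120 N. Pads are 22 mm wide; open, the fingers measure 114 mm over their backs; the gripper's body (76 mm by 85 mm) begins 54 mm behind the grasp point. The pads swing forward as they close: fully open they stand 13 mm farther back than shut.
Start: joints at [-1.497, 0.104, 0.097, 1.564, 0, 1.353], TCP at [0.173, -0.575, 0.245] pointing down, gripper open.
Joint ranges: [-2.99, 2.99], [-0.84, 1.86], [-1.1, 1.16], [-1.84, 2.11], [-1.51, 1.56], [-3.14, 3.14]. Speed limits (rad/s): [2.22, 2.22, 2.57, 3.14, 3.14, 3.14].

## Interface

Orientations are given as a rotation vector (axis times angle).
In Python, from workcell import manip, cams gives the robot as it stands.
- The arm moves only by the shell command python3 -m handwheel 'ROWS' [OPENING]. ROWS is JSON, a list of rows, each a list of 6 numbers: the shift along the tool's x, y, z scaled (see below), then the turn, a rotation vector about the tool's x, y, z scaled (see below). In form: [[x, y, z, ax, ay, az], ...]. A call has 1 to 20 rows; each row shifts and turns the commanded pose from where the row before left it, along the tool's axes as they then stand; what a row does not reach is not made up. The controller multiplies each number of a shift by 50 cm and each number of a turn by 90 degrees. A row lasts 1/10 s, in which the tool goes at most 50 mm and 8.59 degrees, less where a joint would pass 70% of its speed; a pose out of reach is approached as far as the arm can. A call with a number of a shift or a turn outside -1 to 1 is refused whole. A call with a gripper value outside its range is refused whole. OPENING is the gripper command: -1 is shut, 1 is fully open, values between are in proportion, set as the call begins (- or left out, the last holds). The fingers move at their own pace and stop on an object; the grip force is fixed at half the most. Time passes only in rows, so rows that do not move let the fingers close. It gives the time, the measured TCP pose, the force and the opening at its end, in the units of the state.
- manip.sense(): the state, without advancing time (a new reading comes with each control period).
- cams.camera(name): name is "scene" or "top" or "wrist"; returns a dict with "pixels" (420x560x3 uint8, blue, green, red), "depth" (420x560 float32, m along the optical axis (not along the pixel's ray), 0 where there is no reading), "mtx" (3x3 intrinsics, pixels), "k1" (the pictures are not rectified: a ray, as slopes to the right and down, at radius r is drawn at 1 + k1 r^2 times it, then the intrinsics apply), "R" (3x3) and "t" (3): a world point X has camera coordinates R X + t; the wrist camera has in their place "hand_eye" (4x4, takes a point from camera to tool coordinates, whose origin is the TCP and whose axes are the flange's). Camera axes: x right, y down, z forward; pixel columns grow to the right and rows downward; lengths in m; the calibration is good to about 2 mm. A picture is of the moment at which its call begins: read the wrist's pose just before it.
- manip.sign_off(): hands the job in, once; it reports no verdict.
The state is a dict: "time": time; "joints": joint angles; "joint_velocities": joint speeds; "joint_efforts": joint torques, N m; "eef_pos": TCP position; "orientation": TCP orientation; "contact_force": force on the tool from outside, world axes, zero at the start; "wrist_torque": the same for the moment, N m; "grip_width": opening from 0.0 (shut) to 1.0 (fully open).
Only numpy, scipy, OpenCV 4.12 (cv2) and the standard library are available. Lean on these libraries where they do the work, as an engineer would, in place of code of your own. Each camera call takes 0.05 s, during which the arm holds its last target.

## Task

The samples on the bench shaker are ready to be mixed: with a fingertip, push the pointer of the speed dial round clockwise, click by click, to setting 6 (the broad mark is 0 and each thin mark is one click more), then press the shaker's start button fully down with a fingertip and let it go. Only push: do not pinch the pointer, do not press the button before the dial is set, and do not lift or shift any of the ware on and around the shaker.

Things in the scene. Friction and masses are not known exactly. Their poses are not given: they have to be found in the camera images.
- shaker: Bench shaker, fixed: a low white cabinet 300 deep (x) by 270 wide (y), flat deck 70 above the bench. Origin: centre of its underside, on the bench; x from its front (control side) to its back, y to its left, z up. Front of the deck: speed dial on the left, start button on the right. Back: sample platform, top at 82, rim to 90, its front edge 78 behind the dial's axis. mm.
- dial_centre (a point): On the dial's axis, at the top of its disc: shaker (-85, 45, 80). Axes as the shaker's; does not turn. The dial is a flat black disc 84 in diameter, top 80 above the bench, with a hub 20 in diameter to 92 and one upright pointer fin (see pointer_tip). mm.
- mark_zero (a point): Centre of mark 0, a broad white bar on the deck 52 from the dial's axis, towards the front left. Eight thin white marks for settings 1 to 8 follow it clockwise round the dial, 30 degrees apart. mm.
- dial (a joint): Dial angle, rad, growing clockwise seen from above. Setting n is n x 0.5236 (30 deg); stops at 0 and 8. In the shaker's frame the pointer points to 120 deg minus this angle (anticlockwise from x). Sprung detents: half way between settings it snaps on to the next by itself and rests there within 0.03; takes about 0.1 N m at most (4 N at radius 29 mm). Starts resting at one of settings 0 to 4.
- pointer_tip (a point): Outer end of the pointer fin, on its top edge, 40 from the dial's axis, 104 above the bench; turns with the dial. The fin is the only tall thing on the dial: a bright metal bar 8 thick, from radius 7 to radius 40, standing 24 above the disc. mm.
- start (a joint): Travel of the start button in m: 0 up, 0.006 fully down; springs back when let go; fully down takes about 5 N.
- start_top (a point): Centre of the top of the start button, a round white button 34 mm in diameter in a grey ring, on the right of the deck at shaker (-85, -80) mm; pressed straight down; moves with the button.
- well_plate: Bystander, leave alone: clear 96-well plate, 127 x 85 x 14, lying on the shaker's platform (mm). Origin: centre of its underside.
- jar_a: Bystander, leave alone: small glass jar with a cap, 28 diameter, 46 tall, standing on the platform (mm). Origin: centre of its underside.
- jar_b: Bystander, leave alone: second small glass jar with a cap, 28 diameter, 46 tall, standing on the platform (mm). Origin: centre of its underside.
- tube_rack: Bystander, leave alone: rack of capped tubes, 200 x 90 and 67 tall, on the bench to the left of the shaker (mm). Origin: centre of its underside.
- beaker: Bystander, leave alone: glass beaker, 68 diameter, 85 tall, on the bench between the robot and the shaker (mm). Origin: centre of its underside.
- dropper: Bystander, leave alone: small dropper bottle, 28 diameter, 62 tall, on the bench between the robot and the shaker (mm). Origin: centre of its underside.
- tip_box: Bystander, leave alone: box of pipette tips with a clear lid, 120 x 85 x 77, on the bench to the right of the shaker (mm). Origin: centre of its underside.

How it is judged:
By the outcome, as a careful person would: the job done as asked, in the order asked, and still so for the second after the job is handed in, with the robot touching nothing.
It also fails if it takes over 50 s, if anything falls off the work surface, if the arm or the gripper's body presses on something with over 40 N, if the wrist force passes 120 N, or if a joint passes its speed limit or range.

## Working session

There is one attempt and no reset: what is moved stays moved. The work goes in short steps, Python scripts to look and compute and a shell command to move; the robot and the scene stay as the last step left them, time stands still between calls to the robot, and variables do not carry over. Pictures are saved under pics/ and viewed, and the job is handed in when it is done.

```bash
mkdir -p pics; ls; python3 - <<'E'
from workcell import manip, cams
import cv2
print(manip.sense())
for n in ["scene","top"]:
    c=cams.camera(n); cv2.imwrite(f"pics/{n}0.png",c["pixels"]); print(n,c["mtx"],c["k1"],c["R"],c["t"])
E
```

```text
pics
{'time': 0.0, 'joints': array([-1.49669507e+00,  1.04705381e-01,  9.64707715e-02,  1.56390037e+00,
       -3.13048422e-06,  1.35309099e+00]), 'joint_velocities': array([-4.80476488e-05, -1.28733131e-03, -1.93033315e-04,  7.44171698e-04,
        2.06346544e-03,  6.35065449e-04]), 'joint_efforts': array([ 6.27323680e-04, -5.56928766e+01,  5.03648973e+01,  1.66113797e-02,
       -2.99523026e-04, -1.12177310e-05]), 'eef_pos': array([ 0.17259108, -0.57431264,  0.24451958]), 'orientation': array([-3.10689194e+00, -4.56550027e-01, -1.45884954e-04]), 'contact_force': array([ 0.19891659, -0.94212716, -0.0748185 ]), 'wrist_torque': array([0.00120239, 0.02241936, 0.04608225]), 'grip_width': 1.0009292422304388}
scene [[494.85261956   0.         281.86249285]
 [  0.         494.85261956 208.67119932]
 [  0.           0.           1.        ]] -0.06689169706730572 [[ 0.05177788  0.99865658  0.00202215]
 [ 0.62639604 -0.03089993 -0.77889229]
 [-0.77778342  0.04159606 -0.62715446]] [-0.06770412 -0.3070804   1.4882473 ]
top [[424.22771415   0.         280.49998548]
 [  0.         424.22771415 207.26777279]
 [  0.           0.           1.        ]] -0.13130116390476435 [[-0.02240856 -0.99974655 -0.00216702]
 [-0.98545274  0.02245332 -0.1684599 ]
 [ 0.16846586 -0.00163945 -0.98570613]] [0.06985548 0.58299626 0.87836387]
```

View pics/scene0.png

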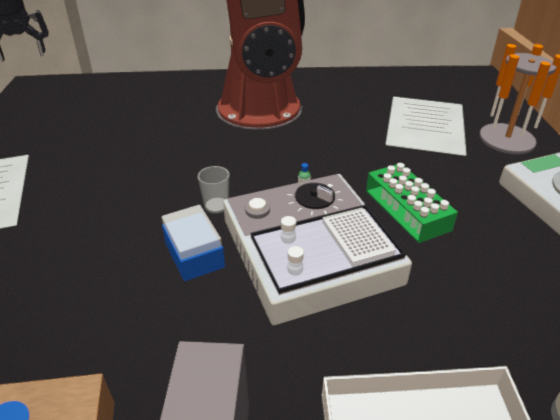

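View pics/top0.png

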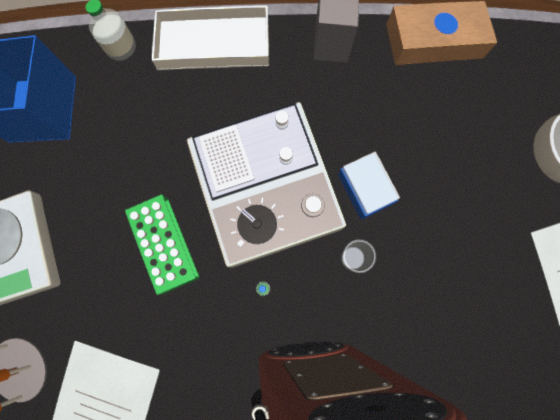

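The top view shows the dial at about (257,224), the pointer fin towards the upper left (~(245,213)), the button at (313,205), the beaker at (358,256) and the dropper at (263,288). Next I'll measure these.

```bash
cat > h.py <<'E'
import numpy as np, cv2
from workcell import manip, cams
def ray(c,uv):
    K=c["mtx"]; 
    d=np.array([(uv[0]-K[0,2])/K[0,0],(uv[1]-K[1,2])/K[1,1]])
    s=d.copy()
    for _ in range(20): s=d/(1+c["k1"]*(s@s))
    return np.array([s[0],s[1],1.])
def onplane(c,uv,z):
    R=c["R"];t=c["t"]; o=-R.T@t; v=R.T@ray(c,uv); return o+v*(z-o[2])/v[2]
def proj(c,X):
    p=c["R"]@X+c["t"]; s=p[:2]/p[2]; s=s*(1+c["k1"]*(s@s)); return c["mtx"][:2,:2]@s+c["mtx"][:2,2]
def atdepth(c,uv):
    d=c["depth"][int(round(uv[1])),int(round(uv[0]))]; return c["R"].T@(ray(c,uv)*d-c["t"])
E
python3 - <<'E'
from h import *
c=cams.camera("top"); im=c["pixels"]
x0,y0,x1,y1=180,95,420,305
cv2.imwrite("pics/topz.png",cv2.resize(im[160:270,200:345],None,fx=5,fy=5,interpolation=cv2.INTER_CUBIC))
g=cv2.cvtColor(im,cv2.COLOR_BGR2GRAY)
m=np.zeros_like(g); 
dk=(g<60).astype(np.uint8)
n,l,s,ce=cv2.connectedComponentsWithStats(dk)
for i in range(1,n):
    if 200<s[i,4]<5000: print("dark",s[i],ce[i])
for uv in [(257,236),(313,205),(300,225),(245,213),(229,262),(344,227)]: print(uv,atdepth(c,uv).round(4))
E
```

```text
dark [   0   38   33   71 1640] [12.89817073 67.15609756]
(257, 236) [0.5197 0.1074 0.0771]
(313, 205) [ 0.5803 -0.0112  0.0925]
(300, 225) [0.5416 0.0162 0.0714]
(245, 213) [0.5649 0.13   0.1037]
(229, 262) [0.4668 0.1676 0.0692]
(344, 227) [ 0.5435 -0.0878  0.0013]
```

View pics/topz.png

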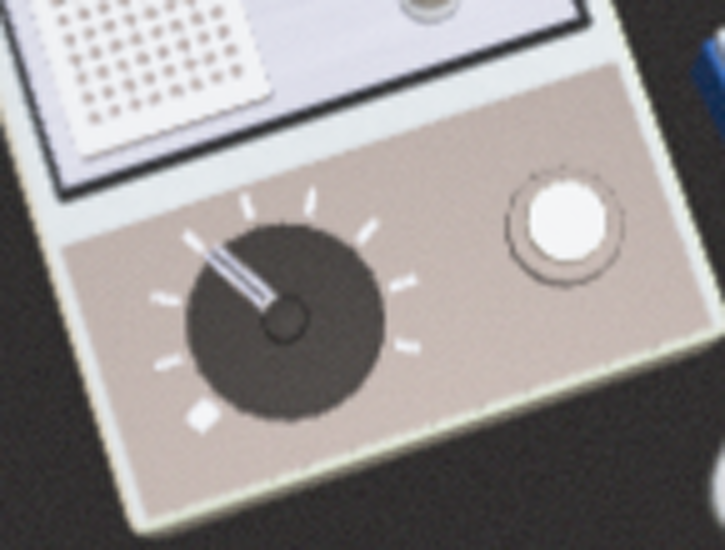

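```bash
python3 - <<'E'
from h import *
c=cams.camera("top"); 
f=lambda u,v:(200+(u+.5)/5-.5,160+(v+.5)/5-.5)
mk=[(203,415),(168,362),(165,298),(193,240),(248,205),(311,200),(368,231),(402,282),(407,346)]
P=np.array([onplane(c,f(*m),.070)[:2] for m in mk])
A=np.c_[2*P,np.ones(9)]; s=np.linalg.lstsq(A,(P**2).sum(1),rcond=None)[0]
cen=s[:2]; print("centre marks",cen,"r",np.sqrt(s[2]+cen@cen))
a=np.degrees(np.unwrap(np.arctan2(*(P-cen).T[::-1]))); print((a-120+30*np.arange(9)).round(2))
print("disc",onplane(c,f(285,322),.080))
b=onplane(c,f(567,220),.0925); print("button",b)
d=b[:2]-cen; print("yaw from button",np.degrees(np.arctan2(*d[::-1]))+90,np.linalg.norm(d))
tip=onplane(c,f(213,252),.104); print("tip",tip,np.degrees(np.arctan2(*(tip[:2]-cen)[::-1])))
# second view
c2=cams.camera("scene"); cv2.imwrite("pics/scz.png",cv2.resize(c2["pixels"][165:240,230:380],None,fx=5,fy=5,interpolation=cv2.INTER_CUBIC))
for X in [(*cen,.08),b,tip]: print((proj(c2,np.array(X))-[230,165])*5)
for n,uv,z in [("beaker",(358,256),.085),("dropper",(263,288),.062)]: print(n,onplane(c,uv,z))
E
```

```text
centre marks [0.54656522 0.10825666] r 0.052706425857105395
[18.18 18.35 17.99 17.54 16.86 17.19 16.47 17.22 16.93]
disc [0.54469431 0.10773693 0.08      ]
button [ 0.58330691 -0.01130782  0.0925    ]
yaw from button 17.081984381412994 0.12508243500588756
tip [0.57121082 0.13566218 0.104     ] 48.035177870957654
[426.7253086  144.52827201]
[136.11975022 184.40099551]
[504.35420698 131.77211125]
beaker [ 0.47220556 -0.10165164  0.085     ]
dropper [0.41118693 0.09728014 0.062     ]
```

View pics/scz.png

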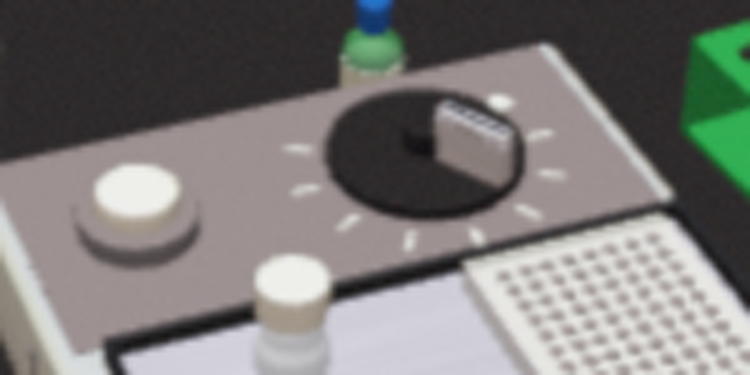

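```bash
cat >> h.py <<'E'
from scipy.spatial.transform import Rotation as Rot
CEN=np.array([.546,.108]); YAW=17.1; BUT=np.array([.583,-.0115])
def dialpose(th,z,r=30,off=15):
    a=np.radians(th); er=np.array([np.cos(a),np.sin(a)]); et=np.array([-er[1],er[0]])
    return np.r_[CEN+(r*er+off*et)/1000,z], th+90
def togo(p,psi):
    s=manip.sense(); R=Rot.from_rotvec(s["orientation"]).as_matrix()
    a=np.radians(psi); T=np.array([[np.cos(a),np.sin(a),0],[np.sin(a),-np.cos(a),0],[0,0,-1]]).T
    sh=R.T@(p-s["eef_pos"])/.5; tu=np.degrees(Rot.from_matrix(R.T@T).as_rotvec())/90
    print("t",s["time"],"pos",s["eef_pos"].round(4),"F",s["contact_force"].round(2),"j6",s["joints"][5].round(2)); print("shift units",sh.round(4),"turn units",tu.round(4))
E
python3 - <<'E'
from h import *
p,psi=dialpose(72,.2); print(p,psi); togo(p,psi)
d=4.5; a=np.radians(d)
for dd in (4.5,3):
    p0,s0=dialpose(40,.1); p1,s1=dialpose(40-dd,.1); b=np.radians(s0)
    x=np.array([np.cos(b),np.sin(b),0]); y=np.array([np.sin(b),-np.cos(b),0]); print(dd,(p1-p0)@x/.5,(p1-p0)@y/.5,dd/90)
E
```

```text
[0.54100466 0.14116695 0.2       ] 162
t 0.25 pos [ 0.1726 -0.5745  0.2449] F [-0.34  0.52  0.63] j6 1.35
shift units [ 1.1174 -1.1588  0.0907] turn units [-1.0000e-04 -5.0000e-04 -1.6142e+00]
4.5 -0.004800025731676752 0.0021688128958229935 0.05
3 -0.0031812713319393743 0.0014878507725627494 0.03333333333333333
```

```bash
python3 -m handwheel '[[0.066,-0.068,0.002,0,0,0],[0.066,-0.068,0.002,0,0,0],[0.066,-0.068,0.002,0,0,0],[0.066,-0.068,0.002,0,0,0],[0.066,-0.068,0.002,0,0,0],[0.066,-0.068,0.002,0,0,0],[0.066,-0.068,0.002,0,0,0],[0.066,-0.068,0.002,0,0,0],[0.066,-0.068,0.002,0,0,0],[0.066,-0.068,0.002,0,0,0],[0.066,-0.068,0.002,0,0,0],[0.066,-0.068,0.002,0,0,0],[0.066,-0.068,0.002,0,0,0],[0.066,-0.068,0.002,0,0,0],[0.066,-0.068,0.002,0,0,0],[0.066,-0.068,0.002,0,0,0],[0.062,-0.07,0.002,0,0,0]]' -1
python3 -m handwheel '[[0,0,0,0,0,-0.09],[0,0,0,0,0,-0.09],[0,0,0,0,0,-0.09],[0,0,0,0,0,-0.09],[0,0,0,0,0,-0.09],[0,0,0,0,0,-0.09],[0,0,0,0,0,-0.09],[0,0,0,0,0,-0.09],[0,0,0,0,0,-0.09],[0,0,0,0,0,-0.09],[0,0,0,0,0,-0.09],[0,0,0,0,0,-0.09],[0,0,0,0,0,-0.09],[0,0,0,0,0,-0.09],[0,0,0,0,0,-0.09],[0,0,0,0,0,-0.09],[0,0,0,0,0,-0.09],[0,0,0,0,0,-0.084],[0,0,0,0,0,0]]'
python3 - <<'E'
from h import *
p,psi=dialpose(72,.15); togo(p,psi)
for n in ["top","wrist"]: cv2.imwrite(f"pics/{n}1.png",cams.camera(n)["pixels"])
E
```

```text
time: 1.95
eef_pos: [0.5421, 0.1428, 0.2281]
orientation: [3.108, 0.457, 0.001]
contact_force: [0.6, -0.2, -0.7]
grip_width: 0.002
time: 3.85
eef_pos: [0.5413, 0.1407, 0.2281]
orientation: [-0.489, -3.103, 0.0]
contact_force: [-0.3, -0.1, -0.2]
grip_width: -0.001
t 3.85 pos [0.5413 0.1407 0.2281] F [-0.3  -0.12 -0.25] j6 0.33
shift units [0.0009 0.0007 0.1563] turn units [-0.0001 -0.0001  0.001 ]
```

View pics/top1.png

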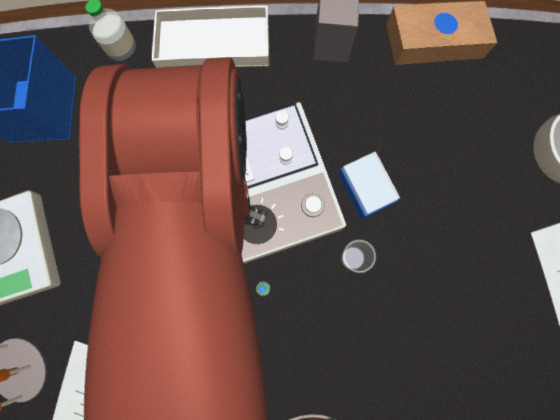

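View pics/wrist1.png

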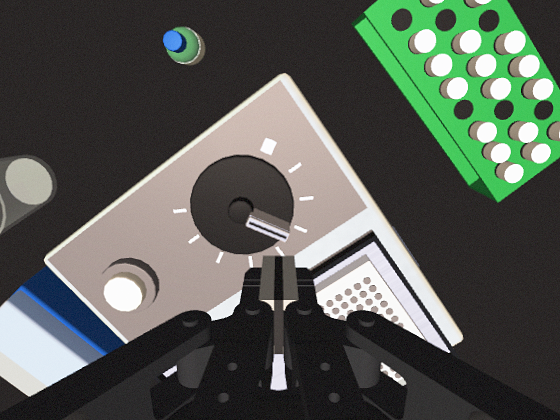

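The wrist view shows the pointer at mark 3 with its tip at about (285,235), the hub at (241,210) and the button at (124,292). I'll check these against the estimates through the hand-eye transform.

```bash
cat >> h.py <<'E'
def wcam():
    s=manip.sense(); c=cams.camera("wrist"); H=c["hand_eye"]
    Rt=Rot.from_rotvec(s["orientation"]).as_matrix()
    Rc=Rt@H[:3,:3]; o=s["eef_pos"]+Rt@H[:3,3]
    c["R"]=Rc.T; c["t"]=-Rc.T@o; c["o"]=o; return c
E
python3 - <<'E'
from h import *
c=wcam(); im=c["pixels"]
print("cam at",c["o"]); print(c["hand_eye"].round(3))
print("hub top",onplane(c,(240,209),.092)); print("button",onplane(c,(124,293),.0925))
mk=[(268,146),(295,167),(307,198),(300,230)]
P=np.array([onplane(c,m,.07) for m in mk+[(195,239),(180,211),(220,257),(252,257)]])[:,:2]
A=np.c_[2*P,np.ones(len(P))]; s=np.linalg.lstsq(A,(P**2).sum(1),rcond=None)[0];print("cen",s[:2],np.sqrt(s[2]+s[:2]@s[:2]))
print(np.degrees(np.arctan2(*(P-s[:2]).T[::-1])))
print("tip",onplane(c,(287,238),.104))
s=manip.sense(); print(proj(c,s["eef_pos"]-[0,0,.014]), proj(c,np.r_[CEN,.092]))
dg=c["depth"]; print(dg[262:280:4,280])
E
```

```text
cam at [0.46786607 0.16473236 0.3574804 ]
[[-0.001 -0.953 -0.304  0.077]
 [ 1.    -0.    -0.001 -0.   ]
 [ 0.    -0.304  0.953 -0.129]
 [ 0.     0.     0.     1.   ]]
hub top [0.54308781 0.10884238 0.092     ]
button [ 0.58211591 -0.00903296  0.0925    ]
cen [0.54494226 0.10803203] 0.05261844923108162
[ 137.18072583  106.79006447   76.24568844   45.05184645  -70.38992356
 -100.53592261  -41.41075032  -10.48461285]
tip [0.57240446 0.13705292 0.104     ]
[278.78050785 272.33622787] [240.27267548 212.72665539]
[0.14747813 0.14323549 0.13935211 0.13597962 0.13467553]
```

```bash
python3 -m handwheel '[[0,0,0.06,0,0,0],[0,0,0.06,0,0,0],[0,0,0.05,0,0,0],[0,0,0.03,0,0,0],[0,0,0.025,0,0,0],[0,0,0.015,0,0,0],[0,0,0.01,0,0,0],[0,0,0,0,0,0]]'
python3 - <<'E'
from h import *
p,psi=dialpose(72,.103); togo(p,psi)
c=wcam(); cv2.imwrite("pics/w2.png",c["pixels"])
E
```

```text
time: 4.8
eef_pos: [0.5415, 0.1406, 0.1033]
orientation: [0.492, 3.103, -0.0]
contact_force: [0.6, 0.2, 0.3]
grip_width: -0.001
t 4.8 pos [0.5415 0.1406 0.1033] F [0.64 0.21 0.28] j6 0.34
shift units [0.0013 0.0007 0.0005] turn units [-0.      0.     -0.0004]
```

View pics/w2.png

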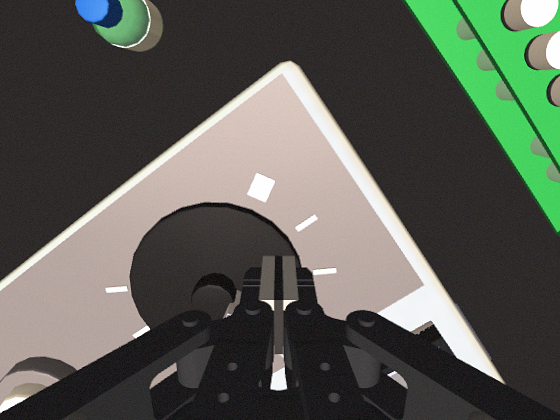

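```bash
python3 -m handwheel '[[-0.0032,0.0015,0,0,0,0.0333],[-0.0032,0.0015,0,0,0,0.0333],[-0.0032,0.0015,0,0,0,0.0333],[-0.0032,0.0015,0,0,0,0.0333],[-0.0032,0.0015,0,0,0,0.0333],[-0.0032,0.0015,0,0,0,0.0333],[-0.0032,0.0015,0,0,0,0.0333],[-0.0032,0.0015,0,0,0,0.0333],[-0.0032,0.0015,0,0,0,0.0333],[-0.0032,0.0015,0,0,0,0.0333],[-0.0032,0.0015,0,0,0,0.0333],[-0.0032,0.0015,0,0,0,0.0333],[-0.0032,0.0015,0,0,0,0.0333],[-0.0032,0.0015,0,0,0,0.0333],[-0.0032,0.0015,0,0,0,0.0333],[-0.0032,0.0015,0,0,0,0.0333]]'
python3 - <<'E'
from h import *
p,psi=dialpose(24,.103); togo(p,psi)
c=wcam(); cv2.imwrite("pics/w3.png",c["pixels"])
c=cams.camera("scene"); cv2.imwrite("pics/s3.png",cv2.resize(c["pixels"][140:260,210:410],None,fx=4,fy=4,interpolation=cv2.INTER_CUBIC))
E
```

```text
time: 6.45
eef_pos: [0.5686, 0.1333, 0.1043]
orientation: [1.713, 2.632, 0.001]
contact_force: [0.1, 0.2, 0.1]
grip_width: -0.003
t 6.45 pos [0.5686 0.1333 0.1043] F [0.14 0.17 0.08] j6 1.16
shift units [ 0.0021 -0.0019  0.0026] turn units [ 0.0008  0.0004 -0.0012]
```

View pics/s3.png

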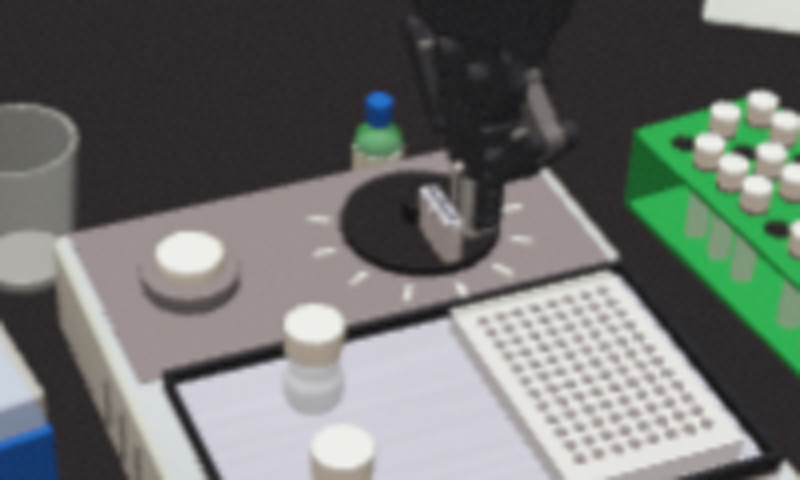

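View pics/w3.png

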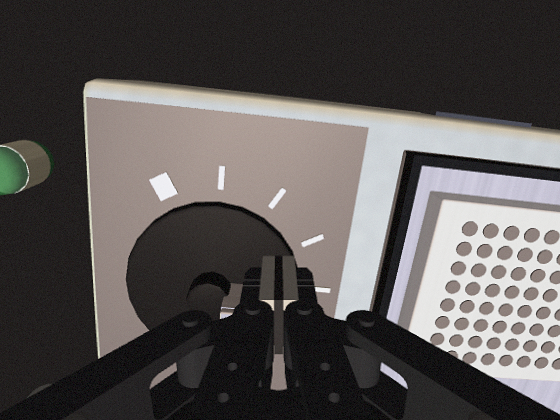

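The scene view shows the pointer snapped to mark 4 (tip at about (455,255), mark at (462,288)), with the finger just behind it. I'll keep pushing.

```bash
python3 -m handwheel '[[-0.0032,0.0015,0.001,0,0,0.0333],[-0.0032,0.0015,0.001,0,0,0.0333],[-0.0032,0.0015,0,0,0,0.0333],[-0.0032,0.0015,0,0,0,0.0333],[-0.0032,0.0015,0,0,0,0.0333],[-0.0032,0.0015,0,0,0,0.0333],[-0.0032,0.0015,0,0,0,0.0333],[-0.0032,0.0015,0,0,0,0.0333],[-0.0032,0.0015,0,0,0,0.0333],[-0.0032,0.0015,0,0,0,0.0333],[-0.0032,0.0015,0,0,0,0.0333]]'
python3 - <<'E'
from h import *
p,psi=dialpose(-9,.103); togo(p,psi)
c=cams.camera("scene"); cv2.imwrite("pics/s4.png",cv2.resize(c["pixels"][140:260,210:410],None,fx=4,fy=4,interpolation=cv2.INTER_CUBIC))
E
```

```text
time: 7.65
eef_pos: [0.579, 0.1175, 0.1029]
orientation: [2.388, 2.041, 0.001]
contact_force: [-0.2, -0.3, 0.2]
grip_width: -0.001
t 7.65 pos [0.579  0.1175 0.1029] F [-0.17 -0.26  0.19] j6 1.71
shift units [ 0.0009 -0.0022 -0.0002] turn units [ 0.0006 -0.      0.0004]
```

View pics/s4.png

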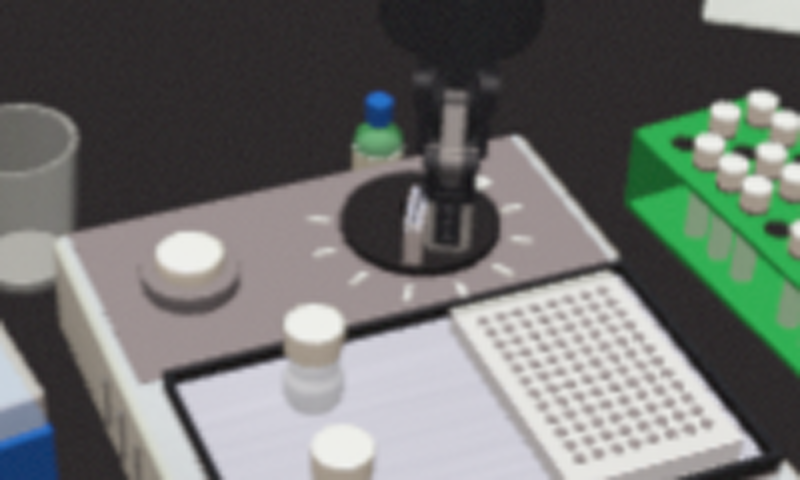

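The pointer is now at mark 5 (tip at about (412,258), mark at (407,292)). One click is left.

```bash
python3 -m handwheel '[[-0.0032,0.0011,0,0,0,0.0333],[-0.0032,0.0011,0,0,0,0.0333],[-0.0032,0.0013,0,0,0,0.0333],[-0.0032,0.0015,0,0,0,0.0333],[-0.0032,0.0015,0,0,0,0.0333],[-0.0032,0.0015,0,0,0,0.0333],[-0.0016,0.0007,0,0,0,0.0167],[0,0,0,0,0,0]]'
python3 - <<'E'
from h import *
p,psi=dialpose(-29,.103); togo(p,psi)
c=cams.camera("scene"); cv2.imwrite("pics/s5.png",cv2.resize(c["pixels"][140:260,210:410],None,fx=4,fy=4,interpolation=cv2.INTER_CUBIC))
E
```

```text
time: 8.5
eef_pos: [0.5798, 0.1063, 0.1026]
orientation: [2.698, 1.609, 0.0]
contact_force: [0.3, 1.0, 0.3]
grip_width: -0.002
t 8.5 pos [0.5798 0.1063 0.1026] F [0.26 1.02 0.31] j6 2.03
shift units [ 0.0003 -0.0008 -0.0009] turn units [ 0.0002 -0.      0.0071]
```

View pics/s5.png

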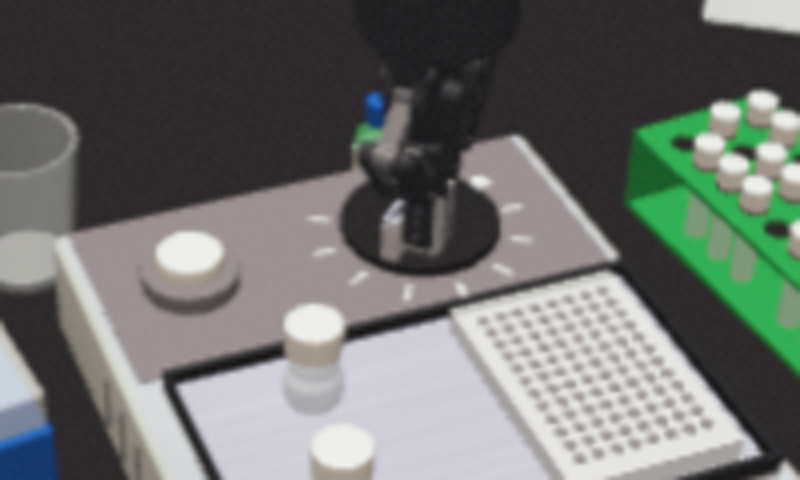

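The finger is still in contact (about 1 N), with the fin just short of the half-way snap. I'll go on in small steps.

```bash
python3 -m handwheel '[[-0.0016,0.0007,0,0,0,0.0167],[-0.0016,0.0007,0,0,0,0.0167],[-0.0016,0.0007,0,0,0,0.0167],[0,0,0,0,0,0]]'
python3 - <<'E'
from h import *
p,psi=dialpose(-34,.103); togo(p,psi)
c=cams.camera("scene"); cv2.imwrite("pics/s6.png",cv2.resize(c["pixels"][140:260,210:410],None,fx=4,fy=4,interpolation=cv2.INTER_CUBIC))
E
```

```text
time: 8.95
eef_pos: [0.5794, 0.1036, 0.1023]
orientation: [2.761, 1.499, -0.0]
contact_force: [0.3, 0.4, 0.0]
grip_width: -0.001
t 8.95 pos [0.5794 0.1036 0.1023] F [0.28 0.39 0.04] j6 2.1
shift units [ 0.     -0.0004 -0.0015] turn units [0.     0.0001 0.011 ]
```

View pics/s6.png

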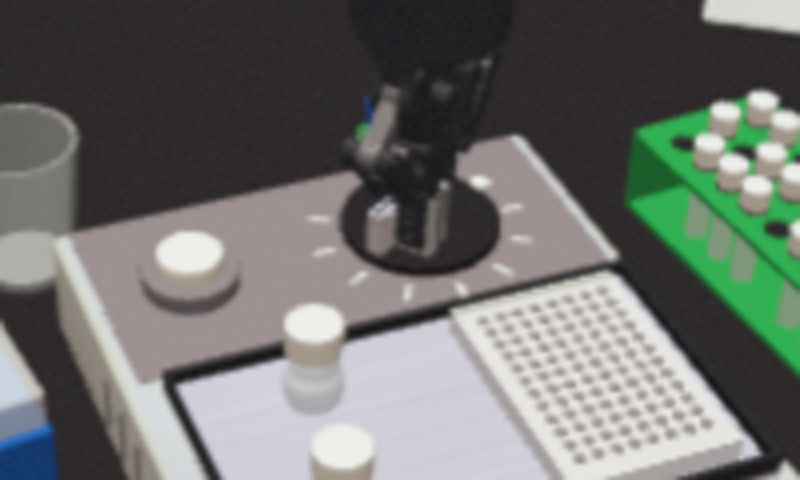

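The fin has jumped forward (tip at about (380,245), mark 6 at (358,280)) and the force has dropped. I'll back off, lift and check from above.

```bash
python3 -m handwheel '[[0.008,0,0,0,0,0],[0.008,0,0,0,0,0],[0,0,-0.04,0,0,0],[0,0,-0.06,0,0,0],[0,0,-0.06,0,0,0],[0,0,-0.04,0,0,0],[0,0,0,0,0,0]]'
python3 - <<'E'
from h import *
c=wcam(); cv2.imwrite("pics/w7.png",c["pixels"])
c=cams.camera("scene"); cv2.imwrite("pics/s7.png",cv2.resize(c["pixels"][140:260,210:410],None,fx=4,fy=4,interpolation=cv2.INTER_CUBIC))
togo(np.r_[BUT,.2],58)
E
```

```text
time: 9.7
eef_pos: [0.5855, 0.1107, 0.2059]
orientation: [2.757, 1.5, 0.007]
contact_force: [-0.1, 0.3, -0.1]
grip_width: -0.002
t 9.8 pos [0.5841 0.1107 0.2022] F [-1.16 -0.68 -0.2 ] j6 2.11
shift units [-0.2063  0.131   0.0044] turn units [ 0.0003 -0.0001 -0.0102]
```

View pics/s7.png

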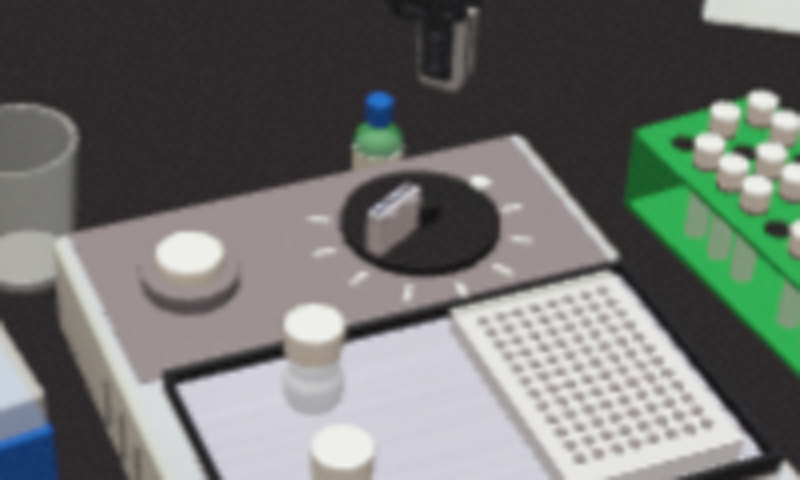

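View pics/w7.png

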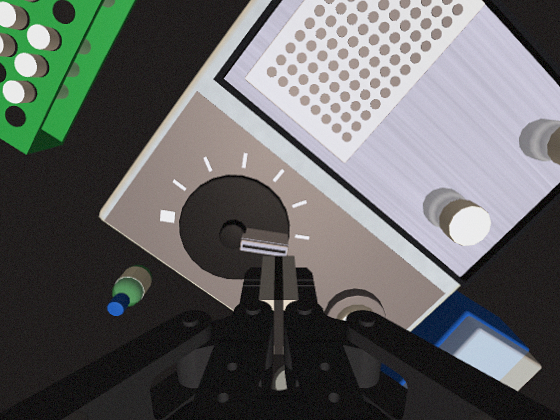

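The pointer lies along mark 6 (fin tip at about (287,238), mark 6 at (302,237); marks 0 to 6 counted round the dial). Now over to the button.

```bash
python3 -m handwheel '[[-0.07,0.044,0,0,0,0],[-0.07,0.044,0,0,0,0],[-0.066,0.043,0,0,0,0],[0,0,0,0,0,0],[0,0,0,0,0,0]]'
python3 - <<'E'
from h import *
c=wcam(); cv2.imwrite("pics/w8.png",c["pixels"])
t=cams.camera("top"); cv2.imwrite("pics/t8.png",cv2.resize(t["pixels"][150:270,180:380],None,fx=4,fy=4,interpolation=cv2.INTER_CUBIC))
togo(np.r_[BUT,.15],58)
E
```

```text
time: 10.3
eef_pos: [0.5822, -0.0121, 0.2008]
orientation: [-2.76, -1.497, 0.002]
contact_force: [-0.7, 0.9, -0.1]
grip_width: 0.005
t 10.4 pos [ 0.5824 -0.0108  0.2013] F [-1.12  0.36 -0.42] j6 1.9
shift units [-0.0005  0.002   0.1026] turn units [-0.0009  0.0002 -0.01  ]
```

View pics/w8.png

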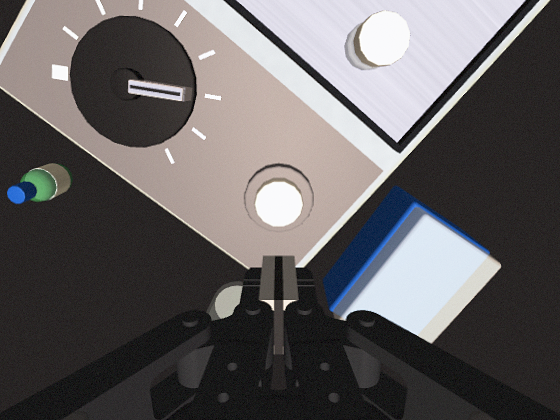

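View pics/t8.png

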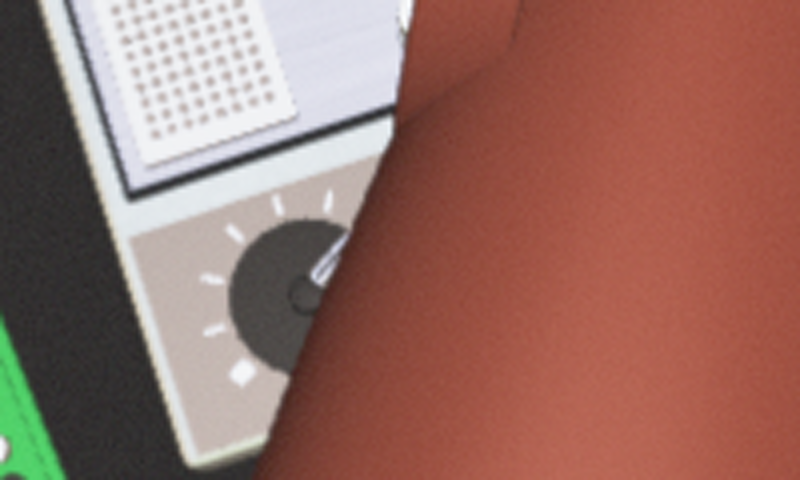

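The wrist view shows the pointer at mark 6 (tip (185,92), mark (213,97)), the button top at (279,204) and the ring centre at about (279,197). I'll check both numerically.

```bash
python3 - <<'E'
from h import *
c=wcam()
a=onplane(c,(130,86),.104);b=onplane(c,(184,95),.104)
an=np.degrees(np.arctan2(*(b-a)[:2][::-1])); print("fin angle",an,"setting",(120+YAW-an)/30)
g=cv2.inRange(c["pixels"],(225,225,225),(255,255,255)); g[:170]=0;g[235:]=0;g[:,:240]=0;g[:,320:]=0
m=cv2.moments(g,True); uv=(m["m10"]/m["m00"],m["m01"]/m["m00"])
print(uv,atdepth(c,uv).round(4)); B=onplane(c,uv,.0925); print("button",B)
print("ring z",atdepth(c,(279,174)),atdepth(c,(250,204)),"deck",atdepth(c,(279,150)))
r=np.sqrt(m["m00"]/np.pi); print("r mm",r*c["depth"][204,279]/c["mtx"][0,0]*1000)
togo(np.r_[B[:2],.11],58)
E
```

```text
fin angle -42.56164250192995 setting 5.988721416730998
(279.1604244694132, 205.145443196005) [ 0.5839 -0.0105  0.0933]
button [ 0.58374586 -0.01072574  0.0925    ]
ring z [0.59435955 0.00587399 0.08310618] [ 0.56486463 -0.00149487  0.08210617] deck [0.60231015 0.01814771 0.07025042]
r mm 15.544596701011317
t 10.45 pos [ 0.5825 -0.0106  0.2016] F [-0.19 -0.73 -0.71] j6 1.9
shift units [0.0011 0.0025 0.1832] turn units [-0.0007  0.0001 -0.0096]
```

Setting 6 is confirmed (5.99). The button's top stands 10 mm above the ring. Descending to it.

```bash
python3 -m handwheel '[[0.001,0.002,0.06,0,0,0],[0,0,0.06,0,0,0],[0,0,0.04,0,0,0],[0,0,0.02,0,0,0],[0,0,0,0,0,0]]'
python3 -m handwheel '[[0,0,0.004,0,0,0],[0,0,0.004,0,0,0],[0,0,0.004,0,0,0],[0,0,0,0,0,0]]'
python3 -m handwheel '[[0,0,0.003,0,0,0],[0,0,0.003,0,0,0],[0,0,0,0,0,0]]'
```

```text
time: 10.95
eef_pos: [0.583, -0.0107, 0.1109]
orientation: [-2.758, -1.501, 0.003]
contact_force: [0.2, 0.3, -1.1]
grip_width: -0.0
time: 11.35
eef_pos: [0.5841, -0.0118, 0.1066]
orientation: [2.76, 1.5, 0.001]
contact_force: [-0.6, 0.1, 0.0]
grip_width: -0.0
time: 11.65
eef_pos: [0.5841, -0.0119, 0.1035]
orientation: [2.76, 1.5, 0.001]
contact_force: [1.2, 0.2, 2.3]
grip_width: 0.002
```

Contact is at about TCP z = 0.106; full travel should be near 0.100.

```bash
python3 -m handwheel '[[0,0,0.003,0,0,0],[0,0,0.003,0,0,0],[0,0,0,0,0,0]]'
python3 -m handwheel '[[0,0,0.002,0,0,0],[0,0,0.002,0,0,0],[0,0,0,0,0,0]]'
```

```text
time: 11.95
eef_pos: [0.5841, -0.0119, 0.1004]
orientation: [2.76, 1.5, 0.001]
contact_force: [0.6, 0.0, 5.4]
grip_width: 0.001
time: 12.25
eef_pos: [0.5842, -0.0119, 0.0999]
orientation: [2.759, 1.5, 0.001]
contact_force: [-3.4, 0.3, 15.7]
grip_width: 0.0
```

The button is on its stop: the force rose to 15.7 N for 0.5 mm of motion. Releasing.

```bash
python3 -m handwheel '[[0,0,-0.006,0,0,0],[0,0,-0.01,0,0,0],[0,0,-0.04,0,0,0],[0,0,-0.08,0,0,0],[0,0,-0.08,0,0,0],[0,0,0,0,0,0],[0,0,0,0,0,0]]'
python3 - <<'E'
from h import *
c=wcam(); cv2.imwrite("pics/w9.png",c["pixels"])
print("button",[atdepth(c,(279,v)).round(4) for v in (195,202,208)])
c=cams.camera("scene"); cv2.imwrite("pics/s9.png",cv2.resize(c["pixels"][140:280,150:460],None,fx=2.5,fy=2.5,interpolation=cv2.INTER_CUBIC))
print(manip.sense()["contact_force"])
E
```

```text
time: 12.95
eef_pos: [0.5841, -0.0118, 0.2068]
orientation: [2.759, 1.5, 0.001]
contact_force: [0.1, 0.7, -0.9]
grip_width: -0.004
button [array([ 0.5888, -0.0071,  0.0924]), array([ 0.5858, -0.0116,  0.0914]), array([ 0.5838, -0.0148,  0.0935])]
[-0.01839419  0.36663048  0.09746422]
```

View pics/w9.png

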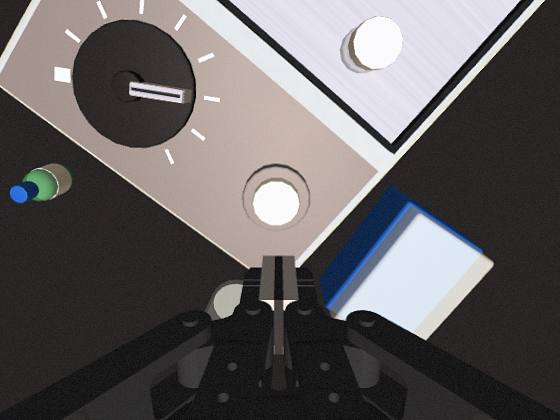

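View pics/s9.png

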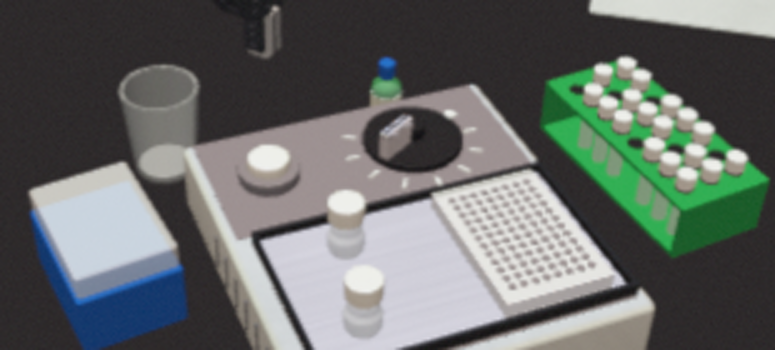

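The pointer is still at mark 6 (tip (185,93), mark (212,98)), the button is back up at about 0.0925 m, and all the ware is in place with the gripper clear. Handing in.

```bash
python3 -c "
from workcell import manip
print(manip.sign_off())"
```

```text
the job is handed in; nothing more can be done
None
```

The dial is at setting 6 and the start button has been pressed fully down and let go. I handed the job in at about 13 s on the robot's clock.

- **Dial:** It started at setting 3. I pushed the pointer clockwise with the shut fingertips to 4, 5 and then 6. Before I pressed the button, the wrist camera measured setting 5.99, and after the press the picture still showed the pointer at mark 6.
- **Button:** It took about 5.4 N near the bottom of its travel. It then hit its stop, where the force rose to 15.7 N over the last 0.5 mm. Once released, its top read about 0.0925 m, the same height as before the press.
- **Surroundings:** In the last pictures the ware looked undisturbed. The gripper was clear of everything, with no contact force beyond sensor noise.

None of the checks failed. The camera views agreed with each other to within about 2 to 3 mm.

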